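# Scrub out the leaning steel jar with the long brush

### The job

Take the long brush out of its crock and scrub the inside of the steel jar that leans in the wooden drainer stand: push the bristle head right down to the jar's bottom three times, drawing it back up to the mouth after each stroke. Then stand the brush back in its own crock, bristles down, and let go. Leave the drainer stand where it is and do not disturb the other things on the counter.

Things in the scene. Friction and masses are not known exactly. Their poses are not given: they have to be found in the camera images.
- brush: Jar brush, 205 mm long, 0.1 kg, standing bristles down in the crock. Origin: centre of the flat end of the bristle head; z along the brush to the handle. Stiff pale round bristle head, diameter 44 mm, z = 0 to 60 mm; steel shaft, diameter 10 mm, 60 to 120 mm; flat-sided wooden handle, 120 to 205 mm, 26 mm along its x by 18 mm along its y (grip it across y).
- brush_grip (a point): Point on the brush's axis in the middle of the handle's gripping zone, 165 mm from the bristle end; axes as the brush.
- crock: The brush's own crock: a loose round open white ceramic pot, outer diameter 86 mm, height 80 mm, wall 5 mm (inner diameter 76 mm), inner floor 8 mm above its underside, 0.7 kg; the one that holds the brush. Origin at the centre of its underside, z up.
- stand: Wooden drainer stand, loose on the counter, about 2.8 kg with its jar. Base plate 210 mm (x) by 130 mm (y), 12 mm thick, with 70 mm high side cheeks and a sloping board that carry the jar. Origin at the centre of the base's underside, z up; the jar's mouth leans toward the stand's -x side. Highest point (jar rim) about 170 mm.
- jar: Open steel jar fixed in the stand, leaning 38 degrees from vertical. Origin at the centre of its underside; z is the jar's own axis, pointing out of its mouth. Straight round wall: outer diameter 77 mm, inner diameter 69 mm; inner floor at z = 5 mm, rim at z = 120 mm.
- jar_mouth (a point): Centre of the jar's mouth, on its axis in the plane of the rim (120 mm from the underside); axes as the jar.
- truckle: Small round cheese, diameter 116 mm, height 70 mm; a loose bystander, to be left alone; origin at the centre of its underside, z up
- pickle_jar: Lidded jar, diameter 72 mm, height 110 mm; a loose bystander, to be left alone; origin at the centre of its underside, z up
- oil_bottle: Green bottle, diameter 60 mm, height 220 mm; a loose bystander, to be left alone; origin at the centre of its underside, z up
- tin: Tin can, diameter 74 mm, height 95 mm; a loose bystander, to be left alone; origin at the centre of its underside, z up
- spoon_crock: A second white crock of the same size as the brush's but holding two wooden spoons with round ends (170 mm high in all); a loose bystander, to be left alone; origin at the centre of its underside, z up
- mug: Blue mug, diameter 76 mm, height 85 mm; a loose bystander, to be left alone; origin at the centre of its underside, z up

How it is judged (in metres and radians):
On the way, in this order (a step that is already met when the one before it is completed fails the run):
1. first stroke: the brush head is down at the bottom of the leaning jar (its end within 20 mm of the inner floor) (x of brush in the frame of jar between -0.034 and 0.034 m and y of brush in the frame of jar between -0.034 and 0.034 m and z of brush in the frame of jar between -0.005 and 0.025 m), for 0.05 s.
2. after the first stroke the brush head is drawn up again (its end at least 40 mm above the inner floor, or out of the jar) (z of brush in the frame of jar above 0.045 m), for 0.05 s.
3. second stroke: the brush head is down at the bottom of the leaning jar (its end within 20 mm of the inner floor) (all of step 1), for 0.05 s.
4. after the second stroke the brush head is drawn up again (its end at least 40 mm above the inner floor, or out of the jar) (z of brush in the frame of jar above 0.045 m), for 0.05 s.
5. third stroke: the brush head is down at the bottom of the leaning jar (its end within 20 mm of the inner floor) (all of step 3), for 0.05 s.
6. after the third stroke the brush head is drawn up again (its end at least 40 mm above the inner floor, or out of the jar) (z of brush in the frame of jar above 0.045 m), for 0.05 s.
At the end, for the whole second after the job is handed in: The brush stands in its own crock, bristles down (its end inside the crock and within 22 mm of the inner floor, leaning less than 40 degrees), released and at rest; the crock is upright, the drainer stand is upright and within 40 mm of where it began (x of brush in the frame of crock between -0.037 and 0.037 m and y of brush in the frame of crock between -0.037 and 0.037 m and z of brush in the frame of crock between -0.002 and 0.03 m and angle between brush's own z axis and vertical below 0.7 rad and angle between crock's own z axis and vertical below 0.15 rad and linear speed of brush below 0.03 m/s and angle between stand's own z axis and vertical below 0.1 rad and distance of stand from where it was at the start of the episode below 0.04 m); the robot touches nothing.
It fails at once if another thing on the counter is shifted by more than 30 mm or tipped over (distance of any of truckle, pickle_jar, oil_bottle, tin, spoon_crock, mug from where it was at the start of the episode above 0.03 m or angle between any of truckle, pickle_jar, oil_bottle, tin, spoon_crock, mug's own z axis and vertical above 0.35 rad).
It also fails if it takes over 59 s, if anything falls off the work surface, if the arm or the gripper's body presses on something with over 40 N, if the wrist force passes 120 N, or if a joint passes its speed limit or range.

### The arm

A 6-joint arm with a two-finger parallel gripper is mounted at the origin on the work surface. World frame = base frame: x ahead of the robot, y to its left, z up, the work surface at z = 0. Lengths are in mm, angles in rad, forces in N, time in s.
With the tool pointing down it reaches from about 275 to 850 mm from the base axis. Payload 5.2 kg.
Tool frame: the origin (TCP) lies between the finger pads; the fingertips stand 25 mm ahead of it and the grasp point (between the pads) lies 6 mm ahead of it; z points along the fingers, y is the line along which they close (so a half turn about z gives the same grasp; the last joint's range is limited). The gripper opens to 85 mm and grips with 20 to 120 N. Pads are 22 mm wide; open, the fingers measure 114 mm over their backs; the gripper's body (76 mm by 85 mm) begins 54 mm behind the grasp point. The pads swing forward as they close: fully open they stand 13 mm farther back than shut.
Start: joints at [-0.203, 0.259, 1.535, -0, 1.348, -0.203], TCP at [550.005, 0.022, 256.31] pointing down, gripper open.
Joint ranges: [-3.14, 3.14], [-0.91, 2.08], [0.19, 2.58], [-1.22, 4.36], [0.22, 2.71], [-3.12, 3.12]. Speed limits (rad/s): [2.57, 2.57, 3.14, 3.14, 3.14, 3.14].

### API

Orientations are given as a rotation vector (axis times angle).
In Python, from rig import * gives the robot as it stands. The module is installed in compiled form; this text tells all that it offers.
- The arm moves only by the tool servo_tool, never from a script. Its argument "commands" is a list of rows, each a list of 5 numbers: the shift along the world's x, y, z in cm, then the turn about the world's z in rad, then the opening in per cent of the stroke, from 0 (shut) to 100 (fully open). A call has 1 to 20 rows; each row is the pose to reach, as a shift and turn from the pose commanded when the call began; what a row does not reach only later rows make up. A row lasts 1/8 s, in which the tool goes at most 62.5 mm and 10.7 degrees, less where a joint would pass 70% of its speed; a pose out of reach is approached as far as the arm can. A call with a gripper value outside its range is refused whole. The fingers move at their own pace and stop on an object; "force" is the grip in N (left out, the last holds). Time passes only in rows, so rows that repeat a pose let the fingers close. It gives the time, the measured TCP pose, the force, the opening and the grip force at its end, in the units of the state.
- get_obs(): the state, without advancing time (a new reading comes with each control period).
- camera(name): name is "scene" or "side" or "wrist"; returns a dict with "pixels" (420x560x3 uint8, blue, green, red), "depth" (420x560 float32, mm along the optical axis (not along the pixel's ray), 0 where there is no reading), "camera_matrix" (3x3 intrinsics, pixels), "R" (3x3) and "t" (3): a world point X has camera coordinates R X + t; the wrist camera has in their place "tool_from_camera" (4x4, takes a point from camera to tool coordinates, whose origin is the TCP and whose axes are the flange's). Camera axes: x right, y down, z forward; pixel columns grow to the right and rows downward; lengths in mm; the calibration is good to about 2 mm. A picture is of the moment at which its call begins: read the wrist's pose just before it.
- job_done(): hands the job in; it is judged then, once.
Trained networks look in a picture, given as the dict that the camera call returned (one of the last four; its "shot" number tells which), for a name from the list of things; names that differ only in an ending like _2 or _b are one class to them, and where a whole thing is asked for, a point or a joint stands for the part that bears it (a point fixed in the world has none). Each returns a list of dicts, best first, with "score" (0 to 1); they miss things now and then, are a little off and sometimes report something else, mostly with a low value. They report only what shows in the picture. A call takes as long as a camera call.
- masks_of(picture, target): "region" (420x560 bool, what is visible of it) and "extent" ([left, top, right, bottom] in pixels, round what is visible of it).
The state is a dict: "t": time; "qpos": joint angles; "joint_velocities": joint speeds; "joint_efforts": joint torques, N m; "position": TCP position; "tool_rot": TCP orientation; "force": force on the tool from outside, world axes, zero at the start; "torque": the same for the moment, N m; "grip_width": finger opening in mm; "finger_force": force on a finger pad.
Only numpy, scipy, OpenCV 4.12 (cv2) and the standard library are available. Lean on these libraries where they do the work, as an engineer would, in place of code of your own. Each camera call takes 0.05 s, during which the arm holds its last target. There are 200 camera calls.

## Working session

There is one attempt and no reset: what is moved stays moved. The work goes in short steps, Python scripts to look and compute and a tool call to move; the robot and the scene stay as the last step left them, time stands still between calls to the robot, and variables do not carry over. Pictures are saved under pics/ and viewed, at most 10 in all, crops included, and the job is handed in when it is done.

Besides the shell and the picture viewer there is one more tool, called after "Call:" as name(argument=value, ...) on one line, values as JSON. servo_tool: Moves the arm, as the interface text tells. Its arguments: {"type":"object","properties":{"commands":{"type":"array"},"force":{"type":"number"}},"required":["commands"]}

```bash
mkdir -p pics; cat > h.py <<'E'
from rig import *
import numpy as np, cv2
def world(p,mask):
    v,u=np.nonzero(mask&(p["depth"]>0)); d=p["depth"][v,u]
    K=p["camera_matrix"]; c=np.stack([(u-K[0,2])/K[0,0]*d,(v-K[1,2])/K[1,1]*d,d])
    return (p["R"].T@(c-np.array(p["t"]).reshape(3,1))).T
E
python3 - <<'E'
from h import *
ims=[]
for n in("scene","side"):
    p=camera(n); cv2.imwrite(f"pics/{n}0.png",p["pixels"])
    print(n,"cam at",(-p["R"].T@np.array(p["t"]).ravel()).round())
    for k in "brush crock stand jar truckle pickle_jar oil_bottle tin spoon_crock mug".split():
        for m in masks_of(p,k)[:2]:
            w=world(p,m["region"])
            if len(w): print(k,round(m["score"],2),np.array(m["extent"]).round(),"med",np.median(w,0).round(),"lo",np.percentile(w,2,0).round(),"hi",np.percentile(w,98,0).round())
E
```

```text
scene cam at [1467.  548. 1105.]
brush 0.81 [358. 218. 377. 266.] med [575. 239. 132.] lo [407. 176.  -0.] hi [603. 258. 215.]
crock 0.61 [351. 247. 381. 283.] med [596. 249.  55.] lo [528. 202.  10.] hi [612. 282.  82.]
stand 0.66 [214. 164. 277. 236.] med [ 558. -174.   64.] lo [ 437. -244.    7.] hi [ 629. -134.  160.]
stand 0.28 [261. 217. 303. 259.] med [618.  -1.  69.] lo [557. -61.   9.] hi [659.  43.  76.]
jar 0.7 [230. 166. 264. 207.] med [ 542. -181.  118.] lo [ 471. -224.   73.] hi [ 585. -159.  165.]
truckle 0.66 [263. 214. 304. 259.] med [616.  -5.  69.] lo [509. -67.   1.] hi [659.  43.  75.]
truckle 0.53 [232. 168. 261. 209.] med [ 542. -181.  118.] lo [ 471. -223.   72.] hi [ 585. -158.  165.]
pickle_jar 0.77 [215. 239. 238. 278.] med [786. -85.  83.] lo [ 744. -126.    7.] hi [806. -64. 114.]
pickle_jar 0.74 [401. 248. 440. 318.] med [611. 405.  59.] lo [510. 365.  -0.] hi [636. 448. 169.]
oil_bottle 0.88 [263. 243. 289. 310.] med [797.  96. 116.] lo [767.  64.   7.] hi [812. 115. 221.]
tin 0.92 [169. 175. 191. 206.] med [ 628. -384.   74.] lo [ 586. -427.   10.] hi 
[... 638 characters left out ...]
.  156.]
jar 0.57 [289. 158. 325. 190.] med [ 539. -167.   98.] lo [ 464. -235.   67.] hi [ 586. -156.  156.]
truckle 0.69 [265. 207. 297. 246.] med [600.  10.  71.] lo [548. -62.  12.] hi [652.  44.  77.]
truckle 0.62 [243. 317. 286. 364.] med [591. 401.  54.] lo [548. 332.   1.] hi [636. 450. 172.]
pickle_jar 0.64 [224. 186. 243. 216.] med [765. -76.  87.] lo [ 737. -123.   13.] hi [799. -62. 117.]
oil_bottle 0.9 [208. 205. 230. 258.] med [776. 105. 121.] lo [753.  76.  12.] hi [807. 117. 224.]
tin 0.63 [278. 133. 285. 159.] med [ 632. -377.   74.] lo [ 589. -475.    6.] hi [657.  13. 444.]
mug 0.69 [327. 131. 351. 161.] med [ 408. -406.   59.] lo [ 373. -471.   11.] hi [ 443. -373.   90.]
```

```bash
python3 -c "
import cv2,numpy as np
a=cv2.imread('pics/scene0.png');b=cv2.imread('pics/side0.png')
c=np.vstack([a,b]);cv2.imwrite('pics/both.png',cv2.resize(c,(400,600)))"
```

```text
(no output)
```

View pics/scene0.png

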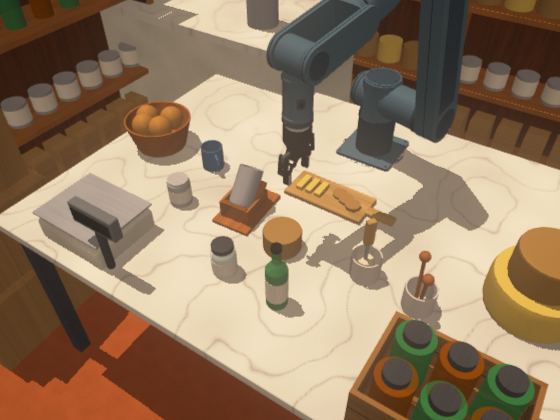

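View pics/side0.png

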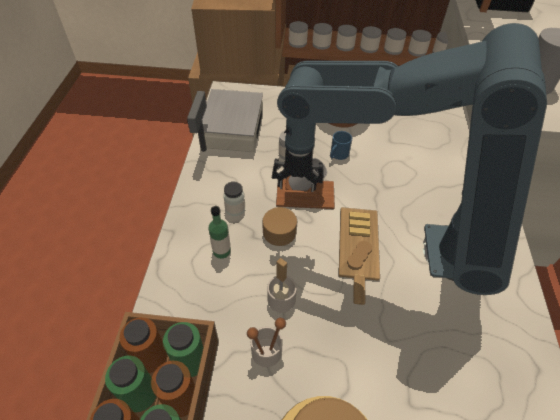

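Call:
servo_tool(commands=[[0,4,8,0,100],[0,8,16,0,100],[-2,12,20,0,100],[-4,16,22,0,100],[-4,19,24,0,100],[-4,19,24,0,100]])

```text
t: 1.85
position: [509.4, 192.9, 499.9]
tool_rot: [2.214, 2.224, 0.009]
force: [0.5, -0.6, 0.2]
grip_width: 85.6
finger_force: 0.0
```

```bash
cat >> h.py <<'E'
from scipy.spatial.transform import Rotation as Ro
def wrist():
    s=get_obs(); p=camera("wrist"); T=np.eye(4); T[:3,:3]=Ro.from_rotvec(s["tool_rot"]).as_matrix(); T[:3,3]=s["position"]
    M=np.linalg.inv(T@p["tool_from_camera"]); p["R"]=M[:3,:3]; p["t"]=M[:3,3]; return p
def show(n,w):
    print(n,len(w),"med",np.median(w,0).round(),"lo",np.percentile(w,2,0).round(),"hi",np.percentile(w,98,0).round())
E
python3 - <<'E'
from h import *
s=get_obs(); print(s["position"],s["tool_rot"],s["qpos"])
p=wrist(); cv2.imwrite("pics/w1.png",p["pixels"]); print(p["tool_from_camera"])
for p in (p,camera("scene"),camera("side")):
    for k in ("brush","crock"):
        for m in masks_of(p,k)[:2]:
            w=world(p,m["region"]); print(k,m["score"],m["extent"]); show(k,w)
            if k=="brush":
                w=w[w[:,2]<225]
                for lo in range(60,221,20):
                    q=w[(w[:,2]>=lo)&(w[:,2]<lo+20)]
                    if len(q)>5: show(lo,q)
E
```

```text
[509.40264232 192.9373707  499.89526763] [2.21382546 2.22427394 0.00929196] [1.56736231e-01 2.05889108e-01 1.02728795e+00 8.25434455e-04
 1.90165178e+00 1.52298489e-01]
[[-5.22199493e-04 -9.47299707e-01 -3.20348237e-01  8.28862428e+01]
 [ 9.99999770e-01 -6.33529730e-04  2.43307580e-04 -6.11177696e-01]
 [-4.33435331e-04 -3.20348037e-01  9.47299819e-01 -1.17960943e+02]
 [ 0.00000000e+00  0.00000000e+00  0.00000000e+00  1.00000000e+00]]
brush 0.91 [295.9, 106.6, 337.2, 140.3]
brush 887 med [563. 243.  71.] lo [547. 219.  22.] hi [585. 259. 215.]
60 392 med [562. 246.  69.] lo [548. 219.  67.] hi [586. 259.  71.]
120 9 med [558. 247. 135.] lo [554. 240. 131.] hi [561. 252. 139.]
140 26 med [558. 247. 151.] lo [554. 239. 141.] hi [563. 253. 160.]
160 27 med [557. 247. 172.] lo [554. 238. 161.] hi [564. 253. 179.]
180 31 med [558. 247. 190.] lo [554. 240. 180.] hi [562. 252. 199.]
200 338 med [567. 240. 213.] lo [555. 230. 204.] hi [580. 251. 215.]
crock 0.6 [285.3, 91.3, 341.6, 146.2]
crock 1608 med [563. 251.  24.] lo [525. 204.   7.] hi [604. 281.  82.]
brush 0.71 [358.9, 216.4, 379.1, 
[... 795 characters left out ...]
. 102.] lo [551. 221.  46.] hi [589. 259. 217.]
60 162 med [570. 243.  70.] lo [551. 219.  61.] hi [589. 259.  77.]
80 9 med [569. 241.  91.] lo [567. 239.  84.] hi [575. 243.  97.]
100 10 med [570. 242. 106.] lo [567. 239. 101.] hi [573. 244. 120.]
120 12 med [571. 244. 135.] lo [561. 242. 121.] hi [581. 250. 139.]
140 39 med [569. 246. 150.] lo [557. 237. 140.] hi [585. 251. 160.]
160 41 med [567. 246. 170.] lo [557. 238. 161.] hi [585. 252. 179.]
180 37 med [570. 246. 192.] lo [557. 240. 181.] hi [582. 252. 199.]
200 69 med [569. 243. 214.] lo [558. 232. 201.] hi [581. 252. 219.]
crock 0.86 [263.1, 280.3, 300.7, 316.9]
crock 683 med [561. 260.  52.] lo [526. 205.   5.] hi [609. 284.  85.]
```

View pics/w1.png

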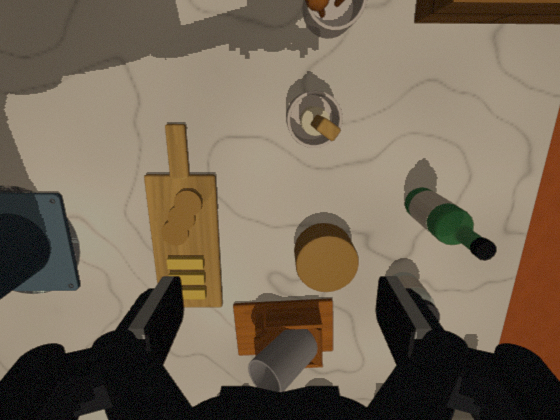

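```bash
python3 - <<'E'
from h import *
P=wrist()
pp=[(P,"wrist"),(camera("scene"),"scene"),(camera("side"),"side")]
for p,n in pp:
    w=world(p,p["depth"]>0)
    r=w[(abs(w[:,0]-569)<35)&(abs(w[:,1]-240)<35)]
    q=r[(r[:,2]>208)&(r[:,2]<222)]; print(n,len(q),np.median(q[:,2]).round(1),cv2.minAreaRect(q[:,:2].astype(np.float32)))
    b=w[np.hypot(w[:,0]-567,w[:,1]-243)<52]; b=b[(b[:,2]>77)&(b[:,2]<86)]
    b=b[np.hypot(*(b[:,:2]-[567,243]).T)>30]
    A=np.c_[2*b[:,:2],np.ones(len(b))]; s=np.linalg.lstsq(A,(b[:,:2]**2).sum(1),rcond=None)[0]; print("crock",len(b),s[:2].round(1),np.sqrt(s[2]+s[0]**2+s[1]**2).round(1))
    # stand base plate top, jar rim
    r=w[(w[:,0]>380)&(w[:,0]<680)&(w[:,1]>-330)&(w[:,1]<-90)&(w[:,2]>6)]
    q=r[(r[:,2]>8)&(r[:,2]<17)]; print("base",len(q),cv2.minAreaRect(q[:,:2].astype(np.float32)), np.percentile(q,[1,99],0).round())
    q=r[r[:,2]>60]; show("cheek+",q); q=r[r[:,2]>130]; show(">130",q)
E
```

```text
wrist 352 213.2 ((568.3837280273438, 239.5592498779297), (17.931550979614258, 26.383325576782227), 55.66215515136719)
crock 523 [565.6 242.3] 40.2
base 2338 ((505.24554443359375, -172.69818115234375), (244.93751525878906, 176.9471435546875), 3.1613142490386963) [[ 384. -260.    9.]
 [ 629.  -99.   17.]]
cheek+ 3992 med [ 522. -169.  104.] lo [ 464. -232.   62.] hi [ 594. -142.  161.]
>130 886 med [ 513. -174.  143.] lo [ 471. -232.  130.] hi [ 542. -159.  166.]
scene 61 213.3 ((571.4163818359375, 236.65982055664062), (20.29298210144043, 26.854707717895508), 59.45207977294922)
crock 134 [569.1 240.4] 40.2
base 847 ((528.083251953125, -209.1958770751953), (234.97119140625, 295.7744140625), 89.43853759765625) [[ 387. -257.    8.]
 [ 634.  -98.   17.]]
cheek+ 1349 med [ 544. -177.  101.] lo [ 471. -240.   62.] hi [ 599. -143.  163.]
>130 354 med [ 524. -187.  146.] lo [ 481. -231.  131.] hi [ 547. -160.  167.]
side 65 214.6 ((569.52783203125, 238.90528869628906), (20.17074966430664, 24.399736404418945), 61.47188186645508)
crock 145 [567.8 241.5] 40.4
base 624 ((527.0438232421875, -205.61941528320312), (231.0743408203125, 297.2306823730469), 89.10261535644531) [[ 384. -309.    8.]
 [ 664.  -97.   17.]]
cheek+ 972 med [ 526. -167.  103.] lo [ 468. -230.   62.] hi [ 597. -142.  160.]
>130 196 med [ 518. -173.  145.] lo [ 473. -210.  130.] hi [ 547. -159.  166.]
```

Call:
servo_tool(commands=[[1,1,-5,0.17,100],[2,2,-10,0.34,100],[3,3,-14,0.51,100],[4,4,-17,0.68,100],[5,4.6,-18,0.85,100],[6,4.6,-19,0.99,100],[6,4.6,-19,0.99,100],[6,4.6,-19,0.99,100]], force=30)

```text
t: 3.45
position: [569.9, 235.9, 306.7]
tool_rot: [0.904, 3.009, 0.0]
force: [-1.2, -0.9, -0.4]
grip_width: 85.6
finger_force: 0.0
```

```bash
python3 - <<'E'
from h import *
s=get_obs(); print(s["position"],Ro.from_rotvec(s["tool_rot"]).as_matrix().round(3),s["qpos"])
p=wrist();w=world(p,p["depth"]>0)
r=w[(abs(w[:,0]-569)<35)&(abs(w[:,1]-240)<35)]
q=r[(r[:,2]>206)&(r[:,2]<222)]; print(len(q),np.median(q,0),cv2.minAreaRect(q[:,:2].astype(np.float32)))
E
```

```text
[569.89373411 235.94693806 306.69681848] [[-0.834  0.551  0.   ]
 [ 0.551  0.834  0.   ]
 [-0.     0.    -1.   ]] [ 2.11891157e-01  3.54433288e-01  1.27958174e+00  4.90370346e-05
  1.50740887e+00 -7.75268579e-01]
982 [566.66799113 240.75618988 213.03741987] ((568.0213012695312, 240.19094848632812), (17.537769317626953, 25.778226852416992), 56.17301559448242)
```

Call:
servo_tool(commands=[[-0.1,0.35,-4,0,100],[-0.1,0.35,-8,0,100],[-0.1,0.35,-11,0,100],[-0.1,0.35,-12.6,0,100],[-0.1,0.35,-12.6,0,100],[-0.1,0.35,-12.6,0,0],[-0.1,0.35,-12.6,0,0],[-0.1,0.35,-12.6,0,0],[-0.1,0.35,-12.6,0,0],[-0.1,0.35,-12.6,0,0],[-0.1,0.35,-12.6,0,0]], force=30)

```text
t: 4.88
position: [569.3, 239.5, 180.9]
tool_rot: [0.899, 3.009, 0.001]
force: [0.3, -0.7, 4.5]
grip_width: 17.7
finger_force: 32.3
```

Call:
servo_tool(commands=[[0,0,3,0,0],[0,0,8,0,0],[0,0,13,0,0],[0,0,18,0,0],[0,0,23,0,0],[0,-4,25,0.15,0],[0,-9,26,0.3,0],[0,-14,26,0.45,0],[0,-19,26,0.6,0],[0,-24,26,0.6,0],[-2,-28,26,0.6,0],[-4,-30,26,0.6,0],[-4,-30,26,0.6,0],[-4,-30,26,0.6,0]], force=30)

```text
t: 6.62
position: [529.2, -60.1, 440.1]
tool_rot: [0.03, -3.141, -0.001]
force: [-1.2, -0.1, -1.1]
grip_width: 17.7
finger_force: 31.5
```

```bash
cat >> h.py <<'E'
def jarfit(w,st=(430,-185,0,38)):
    from scipy.optimize import least_squares
    # outer cylinder axis fit: point (x,y at mouth z), azimuth deg, with fixed tilt
    r=w[(w[:,0]>440)&(w[:,0]<620)&(w[:,1]>-245)&(w[:,1]<-130)&(w[:,2]>90)&(w[:,2]<175)]
    def res(v,r=r):
        a=np.radians(v[3]);t=np.radians(38); u=np.array([-np.sin(t)*np.cos(a),-np.sin(t)*np.sin(a),np.cos(t)])
        d=r-v[:3]; s=d@u; rho=np.linalg.norm(d-np.outer(s,u),axis=1)
        return np.minimum(abs(rho-38.5),abs(rho-34.5))
    f=least_squares(res,[490,-187,146,0],loss="soft_l1",f_scale=2)
    v=f.x; a=np.radians(v[3]);t=np.radians(38); u=np.array([-np.sin(t)*np.cos(a),-np.sin(t)*np.sin(a),np.cos(t)])
    s=(r-v[:3])@u; e=res(v); ok=e<3
    top=np.percentile(s[ok],99)
    print("n",len(r),"inl",ok.mean().round(2),"az",v[3].round(1),"u",u.round(3),"mouth",(v[:3]+top*u).round(1))
    return v[:3]+top*u,u
E
python3 - <<'E'
from h import *
s=get_obs(); print(s["position"],s["grip_width"],Ro.from_rotvec(s["tool_rot"]).as_matrix().round(3)[:,1])
p=wrist(); cv2.imwrite("pics/w2.png",p["pixels"])
for q in(p,camera("scene"),camera("side")): jarfit(world(q,q["depth"]>0))
E
```

```text
[529.20600533 -60.10037766 440.06178203] 17.666582778335204 [-0.019  1.     0.001]
n 4161 inl 0.97 az 3.3 u [-0.615 -0.035  0.788] mouth [ 484.2 -197.4  145.5]
n 798 inl 0.89 az 4.3 u [-0.614 -0.046  0.788] mouth [ 488.  -198.7  146.5]
n 549 inl 0.89 az 3.2 u [-0.615 -0.034  0.788] mouth [ 486.2 -197.5  149.1]
```

View pics/w2.png

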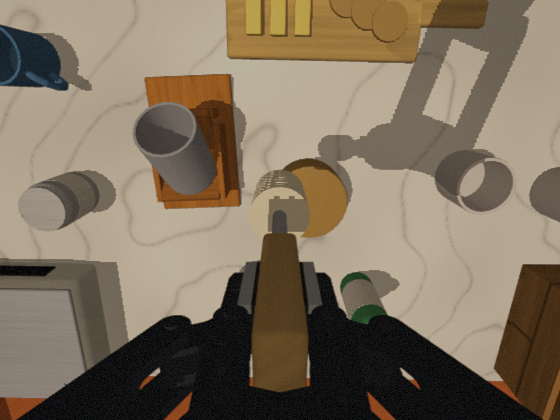

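Call:
servo_tool(commands=[[-1,-5,0,0.04,0],[-2.5,-10,0,0.04,0],[-4.2,-13.8,0,0.04,0],[-4.2,-13.8,-3,0.04,0],[-4.2,-13.8,-6,0.04,0],[-4.2,-13.8,-7,0.04,0],[-4.2,-13.8,-7,0.04,0]], force=25)

```text
t: 7.65
position: [487.3, -198.0, 370.1]
tool_rot: [0.095, -3.139, -0.001]
force: [-0.0, 0.4, -0.8]
grip_width: 17.9
finger_force: 31.5
```

```bash
cat >> h.py <<'E'
def brush(p,pad=120):
    """world points of brush near the hand"""
    s=get_obs()["position"]; w=world(p,p["depth"]>0)
    ms=masks_of(p,"brush")
    for m in ms[:2]:
        w=world(p,m["region"]); w=w[np.linalg.norm(w-s,axis=1)<260]
        print("brush",round(m["score"],2),len(w))
        for lo in range(90,400,25):
            q=w[(w[:,2]>=lo)&(w[:,2]<lo+25)]
            if len(q)>8: print("  z",lo,"x",np.percentile(q[:,0],[3,50,97]).round(),"y",np.percentile(q[:,1],[3,50,97]).round())
E
python3 - <<'E'
from h import *
s=get_obs(); print(s["position"],s["force"])
p=wrist(); cv2.imwrite("pics/w3.png",p["pixels"])
for q in(p,camera("scene"),camera("side")): brush(q)
E
```

```text
[ 487.26746079 -197.96893774  370.11696751] [-0.01500921  0.41294298 -0.79757031]
brush 0.62 10748
  z 190 x [465. 467. 476.] y [-216. -199. -179.]
  z 215 x [464. 467. 476.] y [-216. -198. -180.]
  z 240 x [465. 480. 499.] y [-217. -198. -178.]
  z 265 x [481. 482. 485.] y [-202. -198. -193.]
  z 290 x [481. 482. 484.] y [-202. -198. -194.]
  z 315 x [473. 474. 475.] y [-206. -198. -190.]
  z 340 x [473. 474. 476.] y [-207. -198. -190.]
  z 365 x [473. 474. 476.] y [-207. -198. -190.]
  z 390 x [473. 479. 494.] y [-206. -198. -190.]
brush 0.84 522
  z 190 x [485. 505. 513.] y [-209. -187. -178.]
  z 215 x [488. 505. 512.] y [-214. -189. -178.]
  z 240 x [473. 499. 511.] y [-218. -194. -178.]
  z 265 x [488. 492. 498.] y [-202. -198. -194.]
  z 290 x [488. 491. 497.] y [-201. -198. -194.]
  z 315 x [479. 498. 505.] y [-208. -194. -186.]
  z 340 x [493. 501. 504.] y [-205. -196. -186.]
  z 365 x [498. 502. 505.] y [-204. -197. -189.]
  z 390 x [496. 501. 504.] y [-204. -197. -190.]
brush 0.66 306
  z 190 x [475. 492. 508.] y [-190. -183. -178.]
  z 215 x [471. 491. 510.] y [-193. -183. -176.]
  z 240 x [471. 490. 509.] y [-216. -187. -177.]
  z 265 x [486. 491. 504.] y [-203. -196. -190.]
  z 290 x [486. 490. 495.] y [-202. -196. -193.]
  z 315 x [483. 492. 500.] y [-195. -190. -188.]
```

View pics/w3.png

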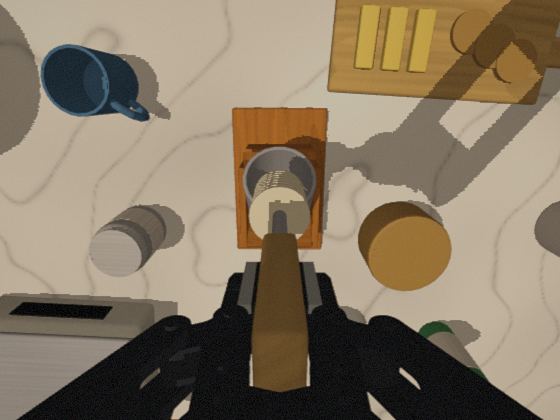

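Call:
servo_tool(commands=[[0,0,-2,0,0],[0,0,-3.5,0,0],[0,0,-5,0,0],[0,0,-6,0,0],[0,0,-6.7,0,0],[0,0,-6.7,0,0]], force=20)

```text
t: 8.7
position: [486.9, -198.4, 302.9]
tool_rot: [0.093, -3.14, -0.001]
force: [0.3, 0.2, -0.3]
grip_width: 17.7
finger_force: 31.5
```

Call:
servo_tool(commands=[[-0.5,0,-0.4,0,0],[-1,-0.1,-0.6,0,0],[-1.6,-0.1,-0.8,0,0],[-2.2,-0.1,-0.9,0,0],[-2.7,-0.2,-1.0,0,0],[-2.7,-0.2,-1.0,0,0]], force=20)

```text
t: 9.45
position: [461.3, -200.6, 296.6]
tool_rot: [-0.093, 3.133, -0.004]
force: [2.0, 3.3, 13.0]
grip_width: 17.5
finger_force: 33.4
```

```bash
python3 - <<'E'
from h import *
s=get_obs(); print(s["position"],s["force"],s["torque"])
p=wrist(); cv2.imwrite("pics/w4.png",p["pixels"])
for q in(p,camera("scene")): brush(q);jarfit(world(q,q["depth"]>0))
E
```

```text
[ 461.31367789 -200.62790062  296.5703644 ] [ 2.01102785  3.27880167 13.01236047] [ 0.99985294 -0.49382339  0.0540565 ]
brush 0.91 9814
  z 115 x [455. 458. 468.] y [-218. -198. -181.]
  z 140 x [453. 455. 465.] y [-218. -200. -181.]
  z 165 x [452. 465. 484.] y [-218. -200. -180.]
  z 190 x [464. 466. 469.] y [-204. -199. -195.]
  z 215 x [463. 464. 466.] y [-203. -200. -196.]
  z 240 x [451. 452. 454.] y [-209. -201. -192.]
  z 265 x [448. 449. 451.] y [-209. -201. -193.]
  z 290 x [445. 447. 449.] y [-209. -201. -193.]
  z 315 x [445. 452. 466.] y [-209. -201. -193.]
n 2575 inl 0.66 az -11.9 u [-0.602  0.127  0.788] mouth [ 481.3 -193.2  153.7]
brush 0.96 430
  z 140 x [470. 489. 499.] y [-211. -186. -178.]
  z 165 x [457. 484. 498.] y [-217. -193. -179.]
  z 190 x [469. 475. 491.] y [-208. -200. -187.]
  z 215 x [466. 472. 478.] y [-205. -199. -196.]
  z 240 x [454. 476. 482.] y [-207. -195. -191.]
  z 265 x [473. 478. 481.] y [-207. -198. -191.]
  z 290 x [471. 475. 480.] y [-208. -198. -191.]
  z 315 x [469. 472. 476.] y [-207. -202. -192.]
brush 0.75 0
n 885 inl 0.71 az 16.0 u [-0.592 -0.169  0.788] mouth [ 488.  -206.3  147.7]
```

Call:
servo_tool(commands=[[0.4,0.1,0.8,0,0],[1.4,0.2,0.8,0,0],[1.5,0.2,0.3,0,0],[1.5,0.2,-0.3,0,0],[1.5,0.2,-0.7,0,0],[1.5,0.2,-0.9,0,0],[1.5,0.2,-0.9,0,0]], force=20)

```text
t: 10.52
position: [475.0, -198.5, 284.2]
tool_rot: [-0.093, 3.14, 0.0]
force: [0.9, -0.4, -0.1]
grip_width: 17.7
finger_force: 31.5
```

Call:
servo_tool(commands=[[-0.5,0,-0.4,0,0],[-1,0,-0.7,0,0],[-1.6,-0.1,-0.9,0,0],[-2.2,-0.1,-1.1,0,0],[-2.8,-0.2,-1.3,0,0],[-3.4,-0.2,-1.5,0,0],[-3.4,-0.2,-1.5,0,0]], force=20)

```text
t: 11.4
position: [440.2, -200.4, 268.9]
tool_rot: [0.092, -3.139, -0.001]
force: [1.2, -0.9, 0.7]
grip_width: 17.7
finger_force: 31.5
```

```bash
python3 - <<'E'
from h import *
s=get_obs(); print(s["position"],s["force"],s["torque"])
p=wrist(); cv2.imwrite("pics/w5.png",p["pixels"])
for q in(p,camera("scene")): brush(q)
E
```

```text
[ 440.23466637 -200.41273008  268.90485266] [ 1.15413574 -0.94174749  0.68024321] [-0.09565539 -0.24463179 -0.05464593]
brush 0.78 6951
  z 115 x [463. 468. 473.] y [-210. -198. -185.]
  z 140 x [458. 466. 474.] y [-216. -198. -181.]
  z 215 x [436. 440. 443.] y [-208. -200. -192.]
  z 240 x [427. 431. 436.] y [-208. -200. -193.]
  z 265 x [419. 422. 427.] y [-209. -201. -193.]
  z 290 x [417. 427. 439.] y [-209. -201. -193.]
brush 0.45 0
brush 0.56 349
  z 140 x [462. 489. 505.] y [-216. -190. -178.]
  z 165 x [472. 488. 507.] y [-215. -196. -179.]
  z 190 x [463. 470. 478.] y [-205. -198. -196.]
  z 215 x [447. 466. 470.] y [-207. -196. -191.]
  z 240 x [452. 460. 469.] y [-211. -197. -190.]
  z 265 x [448. 452. 458.] y [-212. -202. -191.]
  z 290 x [439. 448. 455.] y [-212. -202. -189.]
```

Call:
servo_tool(commands=[[-0.6,0,-0.7,0,0],[-1.2,-0.1,-1.3,0,0],[-1.8,-0.1,-2.0,0,0],[-1.2,-0.1,-2.8,0,0],[-0.5,0,-3.6,0,0],[0.3,0,-4.4,0,0],[1.0,0.1,-5.2,0,0],[1.5,0.1,-5.7,0,0],[1.75,0.1,-6.0,0,0],[1.75,0.1,-6.0,0,0]], force=20)

```text
t: 12.85
position: [458.6, -199.4, 209.1]
tool_rot: [0.093, -3.14, -0.0]
force: [0.7, 0.4, -0.3]
grip_width: 18.0
finger_force: 31.2
```

```bash
cat >> h.py <<'E'
def tilt(p,m0=np.array([485.5,-197.8,146.5])):
    """axis from handle points: assume pads along -> fit x vs z on handle visible, print tilt"""
    s=get_obs(); g=s["position"]-[0,0,6]
    for m in masks_of(p,"brush")[:1]:
        w=world(p,m["region"]); w=w[np.linalg.norm(w-g,axis=1)<150]
        zs=[];xs=[]
        for lo in np.arange(g[2]-85,g[2]+10,6):
            q=w[(w[:,2]>=lo)&(w[:,2]<lo+6)]
            if len(q)>8: zs.append(lo+3); xs.append(np.median(q[:,0]))
        zs=np.array(zs);xs=np.array(xs)
        k=zs>g[2]-30
        th=np.arctan(-np.polyfit(zs[k],xs[k],1)[0])
        u=np.array([-.615,-.037,.788]); b=np.array([-np.sin(th)*.998,-np.sin(th)*.06,np.cos(th)])
        e=g-167*b; print("tilt",np.degrees(th).round(1),"end",e.round(),"jar z",((e-m0)@u+120).round(1),"pts",list(zip(zs.round(),xs.round())))
E
python3 - <<'E'
from h import *
s=get_obs(); print(s["position"],s["force"],s["torque"])
p=wrist(); cv2.imwrite("pics/w6.png",p["pixels"]); tilt(p)
p=camera("side"); cv2.imwrite("pics/s6.png",p["pixels"])
E
```

```text
[ 458.56485298 -199.42704353  209.11330373] [ 0.70643311  0.42903426 -0.31843372] [ 0.05116357  0.05787612 -0.00169603]Traceback (most recent call last):
  File "<stdin>", line 3, in <module>
  File "h.py", line 48, in tilt
    th=np.arctan(-np.polyfit(zs[k],xs[k],1)[0])
                  ~~~~~~~~~~^^^^^^^^^^^^^^^
    raise TypeError("expected non-empty vector for x")
TypeError: expected non-empty vector for x
```

View pics/w6.png

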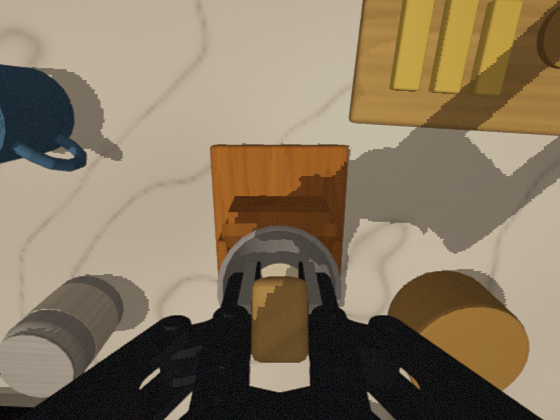

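Call:
servo_tool(commands=[[0.2,0,-0.3,0,0],[0.4,0,-0.5,0,0],[0.6,0,-0.8,0,0],[0.6,0,-0.8,0,0]])

```text
t: 13.45
position: [464.6, -199.5, 201.4]
tool_rot: [0.093, -3.14, 0.0]
force: [-2.0, 0.3, 0.7]
grip_width: 17.7
finger_force: 31.4
```

Call:
servo_tool(commands=[[0.2,0,-0.25,0,0],[0.4,0,-0.5,0,0],[0.6,0,-0.8,0,0],[0.6,0,-0.8,0,0]])

```text
t: 13.95
position: [466.5, -200.1, 196.5]
tool_rot: [0.095, -3.133, 0.004]
force: [-24.7, -0.1, 31.8]
grip_width: 18.1
finger_force: 35.0
```

```bash
python3 - <<'E'
from h import *
s=get_obs(); print(s["position"],s["force"],s["torque"],s["finger_force"])
p=wrist(); w=world(p,p["depth"]>0); g=s["position"]
r=w[(abs(w[:,1]-g[1])<8)&(w[:,0]>g[0]-60)&(w[:,0]<g[0]+30)]
for lo in range(140,250,8):
    q=r[(r[:,2]>=lo)&(r[:,2]<lo+8)]
    if len(q)>5: print(lo,len(q),np.percentile(q[:,0],[3,50,97]).round(1))
E
```

```text
[ 466.46142491 -200.12836419  196.54619551] [-24.67076631  -0.08671526  31.8402487 ] [0.33389294 3.82802251 0.16007879] 34.95168685913086
212 34 [434.9 435.4 436.2]
220 2007 [435.  439.3 444.9]
228 2474 [443.9 450.1 456.3]
244 1151 [454.4 455.8 457.1]
```

Call:
servo_tool(commands=[[-1.4,-0.1,1.8,0,0],[-2.7,-0.1,3.4,0,0],[-4.0,-0.2,5.0,0,0],[-5.2,-0.3,6.6,0,0],[-5.2,-0.3,6.6,0,0],[-4.0,-0.2,5.0,0,0],[-2.7,-0.1,3.4,0,0],[-1.4,-0.1,1.8,0,0],[-0.7,0,0.9,0,0],[-0.3,0,0.3,0,0],[-0.3,0,0.3,0,0],[-0.3,0,0.3,0,0]], force=25)

```text
t: 15.5
position: [466.0, -199.0, 196.4]
tool_rot: [0.094, -3.136, -0.001]
force: [-6.9, 1.3, 4.8]
grip_width: 17.7
finger_force: 31.2
```

Call:
servo_tool(commands=[[-1.2,-0.1,1.6,0,0],[-2.5,-0.1,3.2,0,0],[-3.8,-0.2,4.8,0,0],[-4.9,-0.3,6.3,0,0],[-4.9,-0.3,6.3,0,0],[-3.8,-0.2,4.8,0,0],[-2.5,-0.1,3.2,0,0],[-1.2,-0.1,1.6,0,0],[-0.4,0,0.5,0,0],[0.1,0,-0.1,0,0],[0.1,0,-0.1,0,0],[0.1,0,-0.1,0,0]])

```text
t: 17.0
position: [466.2, -198.9, 195.5]
tool_rot: [0.095, -3.134, -0.002]
force: [-10.1, 1.9, 9.0]
grip_width: 17.7
finger_force: 31.7
```

Call:
servo_tool(commands=[[-1.3,-0.1,1.7,0,0],[-2.6,-0.1,3.3,0,0],[-3.9,-0.2,4.9,0,0],[-5.0,-0.3,6.4,0,0],[-5.0,-0.3,6.4,0,0]])

```text
t: 17.62
position: [418.4, -203.2, 261.1]
tool_rot: [-0.091, 3.137, -0.004]
force: [0.3, -0.0, -1.8]
grip_width: 17.6
finger_force: 30.2
```

```bash
python3 - <<'E'
from h import *
s=get_obs(); print(s["position"],s["force"],s["torque"],s["finger_force"])
p=wrist(); brush(p)
p=camera("scene"); brush(p); jarfit(world(p,p["depth"]>0))
E
```

```text
[ 418.43473859 -203.16051218  261.1414098 ] [ 0.34391432 -0.03334406 -1.83072291] [-0.02004074  0.01997677 -0.01643333] 30.185893177986145
brush 0.93 5033
  z 265 x [385. 388. 392.] y [-213. -204. -196.]
  z 290 x [390. 398. 406.] y [-212. -204. -196.]
brush 0.84 341
  z 140 x [464. 493. 505.] y [-217. -188. -177.]
  z 165 x [466. 486. 501.] y [-220. -198. -181.]
  z 190 x [446. 456. 467.] y [-206. -201. -194.]
  z 215 x [429. 446. 452.] y [-210. -197. -193.]
  z 240 x [428. 437. 447.] y [-213. -201. -193.]
  z 265 x [414. 424. 431.] y [-212. -206. -197.]
n 898 inl 0.71 az 14.1 u [-0.597 -0.15   0.788] mouth [ 488.6 -205.3  146.2]
```

Call:
servo_tool(commands=[[1.1,0.1,0.6,0,0],[2.2,0.2,1.2,0,0],[3.3,0.3,1.7,0,0],[4.2,0.4,2.3,0,0],[5.1,0.4,2.7,0,0],[5.1,0.4,2.7,0,0]], force=20)

```text
t: 18.58
position: [470.5, -198.5, 286.6]
tool_rot: [-0.094, 3.139, -0.001]
force: [-0.3, -0.4, -0.6]
grip_width: 17.9
finger_force: 30.7
```

Call:
servo_tool(commands=[[0.7,0.1,0.3,0,0],[1.4,0.1,0.5,0,0],[2.1,0.1,0.6,0,0],[2.2,0.1,0.6,0,0]])

```text
t: 19.08
position: [492.0, -197.5, 292.5]
tool_rot: [-0.093, 3.14, -0.0]
force: [-2.2, 0.5, -0.3]
grip_width: 17.6
finger_force: 31.0
```

```bash
python3 - <<'E'
from h import *
s=get_obs(); print(s["position"],s["force"],s["torque"],s["finger_force"])
p=wrist(); cv2.imwrite("pics/w7.png",p["pixels"]); brush(p)
p=camera("scene"); brush(p)
E
```

```text
[ 492.00373473 -197.4906505   292.45758463] [-2.24063085  0.48036382 -0.25168133] [ 0.15673567  0.6987413  -0.00645176] 31.037937998771667
brush 0.93 11179
  z 90 x [473. 477. 532.] y [-220. -208. -183.]
  z 115 x [469. 471. 480.] y [-216. -200. -182.]
  z 140 x [468. 471. 481.] y [-216. -198. -179.]
  z 165 x [469. 483. 502.] y [-216. -198. -178.]
  z 190 x [484. 485. 488.] y [-202. -197. -192.]
  z 215 x [484. 485. 487.] y [-201. -197. -193.]
  z 240 x [475. 476. 478.] y [-206. -198. -190.]
  z 265 x [475. 476. 478.] y [-206. -198. -190.]
  z 290 x [475. 475. 478.] y [-206. -198. -190.]
  z 315 x [474. 478. 492.] y [-206. -198. -189.]
brush 0.57 4
brush 0.95 372
  z 140 x [487. 491. 502.] y [-185. -180. -178.]
  z 165 x [475. 499. 514.] y [-215. -190. -177.]
  z 190 x [486. 495. 504.] y [-204. -197. -187.]
  z 215 x [490. 494. 497.] y [-201. -196. -194.]
  z 240 x [482. 501. 507.] y [-205. -192. -189.]
  z 265 x [498. 504. 507.] y [-208. -197. -183.]
  z 290 x [500. 503. 506.] y [-208. -197. -189.]
  z 315 x [494. 502. 508.] y [-209. -200. -188.]
brush 0.47 0
```

Call:
servo_tool(commands=[[-0.2,0,1,0,0],[-0.2,0,4,0,0],[-0.2,0,8,0,0],[-0.2,0,12,0,0],[0,4,14.8,0,0],[1,8,14.8,0,0],[2,12.5,14.8,0,0],[3,17,14.8,0,0],[4,21.5,14.8,0,0],[5,26,14.8,0,0],[6,30.5,14.8,0,0],[7,35,14.8,0,0],[7.6,39.5,14.8,0,0],[7.6,43.9,14.8,0,0],[7.6,43.9,12,0,0],[7.6,43.9,8,0,0],[7.6,43.9,6,0,0],[7.6,43.9,6,0,0]], force=25)

```text
t: 21.52
position: [567.1, 241.5, 351.3]
tool_rot: [0.093, -3.138, 0.0]
force: [-0.8, 0.1, 0.2]
grip_width: 17.3
finger_force: 30.8
```

```bash
python3 - <<'E'
from h import *
s=get_obs(); print(s["position"])
for n in("wrist","side","scene"):
    p=wrist() if n=="wrist" else camera(n); brush(p); w=world(p,p["depth"]>0)
    b=w[np.hypot(w[:,0]-567,w[:,1]-243)<60]; b=b[(b[:,2]>76)&(b[:,2]<87)]
    A=np.c_[2*b[:,:2],np.ones(len(b))]; c=np.linalg.lstsq(A,(b[:,:2]**2).sum(1),rcond=None)[0]; print(n,"crock",len(b),c[:2].round(1),np.sqrt(c[2]+c[0]**2+c[1]**2).round(1))
    if n=="side": cv2.imwrite("pics/s8.png",p["pixels"])
E
```

```text
[567.11566601 241.50961909 351.29936321]
brush 0.61 11031
  z 165 x [544. 546. 553.] y [226. 241. 258.]
  z 190 x [544. 546. 555.] y [224. 241. 259.]
  z 215 x [543. 546. 556.] y [223. 241. 260.]
  z 240 x [545. 560. 578.] y [223. 241. 261.]
  z 265 x [559. 560. 563.] y [237. 242. 246.]
  z 290 x [551. 551. 553.] y [233. 241. 249.]
  z 315 x [550. 551. 553.] y [233. 241. 249.]
  z 340 x [550. 551. 553.] y [233. 241. 249.]
  z 365 x [550. 551. 567.] y [233. 241. 250.]
  z 390 x [552. 560. 567.] y [235. 242. 248.]
wrist crock 701 [564.9 242.6] 40.1
brush 0.94 408
  z 190 x [549. 569. 589.] y [246. 259. 263.]
  z 215 x [550. 569. 589.] y [248. 259. 262.]
  z 240 x [550. 569. 588.] y [225. 246. 262.]
  z 265 x [564. 569. 572.] y [242. 244. 246.]
  z 290 x [563. 567. 574.] y [242. 245. 250.]
  z 315 x [557. 564. 576.] y [247. 248. 251.]
side crock 174 [567.6 241.8] 40.3
brush 0.93 679
  z 190 x [571. 587. 593.] y [225. 247. 261.]
  z 215 x [569. 586. 592.] y [224. 246. 262.]
  z 240 x [553. 574. 591.] y [221. 243. 260.]
  z 265 x [568. 572. 575.] y [237. 241. 245.]
  z 290 x [569. 573. 582.] y [236. 242. 249.]
  z 315 x [573. 579. 583.] y [234. 242. 249.]
  z 340 x [576. 579. 583.] y [234. 241. 247.]
  z 365 x [575. 578. 581.] y [234. 241. 247.]
  z 390 x [570. 577. 580.] y [234. 239. 246.]
scene crock 170 [568.9 240.9] 40.4
```

View pics/s8.png

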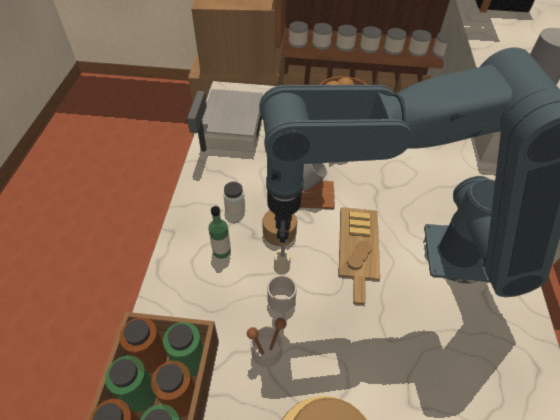

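Call:
servo_tool(commands=[[0,0,-4,0,0],[0,0,-8,0,0],[0,0,-12,0,0],[0,0,-15,0,0],[0,0,-16.5,0,0],[0,0,-17,0,0],[0,0,-17,0,0]])

```text
t: 22.7
position: [568.2, 241.7, 183.3]
tool_rot: [-0.093, 3.139, 0.0]
force: [-0.1, -0.1, 0.8]
grip_width: 17.7
finger_force: 30.8
```

Call:
servo_tool(commands=[[0,0,-0.2,0,0],[0,0,-0.4,0,0],[0,0,-0.6,0,0],[0,0,-0.6,0,0]])

```text
t: 23.2
position: [567.4, 241.5, 176.2]
tool_rot: [0.093, -3.14, 0.0]
force: [-1.2, 1.0, -1.2]
grip_width: 17.6
finger_force: 30.8
```

Call:
servo_tool(commands=[[0,0,-0.2,0,0],[0,0,-0.4,0,0],[0,0,-0.6,0,0],[0,0,-0.6,0,0]])

```text
t: 23.7
position: [570.3, 241.9, 174.5]
tool_rot: [-0.093, 3.132, 0.002]
force: [-0.0, -0.2, 15.9]
grip_width: 18.1
finger_force: 33.2
```

Call:
servo_tool(commands=[[0,0,0.3,0,0],[0,0,0.3,0,0],[0,0,0.3,0,35],[0,0,0.3,0,45],[0,0,0.3,0,70],[0,0,0.3,0,100],[0,0,0.3,0,100],[0,0,3,0,100],[0,0,7,0,100],[0,0,12,0,100],[0,0,17,0,100],[-5,0,20,0,100],[-10,0,22,0,100],[-10,0,22,0,100]])

```text
t: 25.45
position: [465.4, 242.1, 393.7]
tool_rot: [-0.096, 3.135, 0.003]
force: [0.4, 0.3, -0.5]
grip_width: 85.6
finger_force: 0.0
```

```bash
python3 - <<'E'
from h import *
s=get_obs(); print(s["position"])
for n in("scene","side"):
    p=camera(n); cv2.imwrite(f"pics/{n}9.png",p["pixels"]); brush(p)
    m=masks_of(p,"brush")[0]; show("brush",world(p,m["region"]))
    jarfit(world(p,p["depth"]>0))
E
```

```text
[465.37629104 242.0839584  393.71907754]
brush 0.97 178
  z 140 x [559. 577. 580.] y [234. 245. 249.]
  z 165 x [559. 578. 580.] y [233. 244. 249.]
  z 190 x [557. 575. 580.] y [232. 242. 249.]
brush 0.74 0
brush 448 med [574. 242. 136.] lo [551. 221.  55.] hi [586. 259. 215.]
n 802 inl 0.91 az 4.3 u [-0.614 -0.046  0.788] mouth [ 488.  -198.8  146.3]
brush 0.86 176
  z 140 x [553. 564. 578.] y [244. 248. 251.]
  z 165 x [554. 567. 578.] y [245. 248. 251.]
  z 190 x [554. 567. 579.] y [233. 247. 251.]
  z 215 x [556. 566. 576.] y [234. 240. 250.]
brush 445 med [566. 247.  83.] lo [545. 204.  44.] hi [585. 261. 216.]
n 452 inl 0.95 az 4.6 u [-0.614 -0.049  0.788] mouth [ 487.8 -198.9  149.4]
```

View pics/scene9.png

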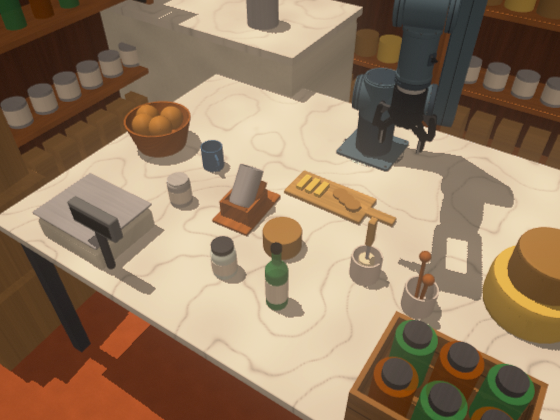

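```bash
python3 -c "
from rig import *
print(job_done())"
```

```text
the job is handed in; nothing more can be done
None
```

I scrubbed the jar with three full strokes, each pressed until the brush pushed back along the jar's axis. The brush is back upright in its own crock and released. The stand stayed in place, nothing else looked disturbed, and I handed the job in at about 25 s; no verdict came back.

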